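Pack reference bars in a clamp fixture and start its screw uncrossed

ROBOT

A 6-joint arm with a two-finger parallel gripper is mounted at the origin on a cart in front of the work surface, level with it; the furniture and walls round the work are solid. World frame = base frame: x ahead of the robot, y to its left, z up, the work surface at z = 0. Lengths are in m, angles in rad, forces in N, time in s.
With the tool pointing down it reaches from about 0.275 to 0.825 m from the base axis. Payload 4.9 kg.
Tool frame: the origin (TCP) lies midway between the tips of the shut fingers; the grasp point (between the pads) lies 19 mm behind it (bot.grip_depth is the distance from the TCP to the grasp point, in m); y points along the fingers, x is the direction in which the jaws open and shut, and the axes are right-handed (so a half turn about y gives the same grasp; the last joint's range is limited). The gripper opens to 85 mm and grips with 20 to 120 N. Pads are 22 mm wide; open, the fingers measure 114 mm over their backs; the gripper's body (76 mm by 85 mm) begins 54 mm behind the grasp point. The pads swing forward as they close: fully open they stand 13 mm farther back than shut.
Start: joints at [-1.39, 0.326, -0.193, 1.052, 0, 1.437], TCP at [0.17, -0.523, 0.231] pointing down, gripper open.
Joint ranges: [-2.65, 2.65], [-0.97, 1.79], [-1.3, 1.35], [-1.93, 2.1], [-1.47, 1.37], [-3.14, 3.14]. Speed limits (rad/s): [2.57, 2.57, 3.14, 3.14, 3.14, 3.14].

INTERFACE

Orientations are given as a unit quaternion [w, x, y, z].
In Python, from cell import bot gives the robot as it stands. Calls block until the motion is done:
- bot.move_pose(position, orientation): joint-space move of the TCP to a pose.
- bot.move_linear(position, speed=0.15, rotation=None, until_force=None): straight line of the TCP; rotation=None keeps the orientation; speed is the mean speed in m/s. With until_force (N) it stops when the force on the tool has changed by that much, and returns True; else False.
- bot.goto_joints(angles): joint-space move.
- bot.set_gripper(opening, grasp_force=None): opening from 0.0 (shut) to 1.0 (fully open); grasp_force is the grip in N (None keeps the last); returns when the fingers have stopped.
- bot.wait(seconds).
- bot.solve_ik(position, orientation): joint angles nearest the present ones, or None.
- bot.camera(name): name is "scene" or "top"; returns the picture (480x640x3 uint8, red, green, blue); there is no depth.
- bot.calibration(name): a dict with "mtx" (3x3 intrinsics, pixels), "k1" (the pictures are not rectified: a ray, as slopes to the right and down, at radius r is drawn at 1 + k1 r^2 times it, then the intrinsics apply), "extrinsics" (4x4, takes a point from world to camera coordinates). Camera axes: x right, y down, z forward; pixel columns grow to the right and rows downward; lengths in m; the calibration is good to about 2 mm. A picture is of the moment at which its call begins. calibration takes no time and is no camera call.
A pose or a line that the arm cannot do raises bot.PlanningError and nothing moves.
- bot.close_job(): hands the job in, once; it reports no verdict.
Trained networks look in the newest picture that a camera, given by its name, has taken for a name from the list of things; names that differ only in an ending like _2 or _b are one class to them, and where a whole thing is asked for, a point or a joint stands for the part that bears it (a point fixed in the world has none). Each returns a list of dicts, best first, with "confidence" (0 to 1); they miss things now and then, are a little off and sometimes report something else, mostly with a low value. They report only what shows in the picture. A call takes as long as a camera call.
- bot.search_frame(camera, thing): "bbox" ([left, top, width, height] in pixels, round what is visible of it).
Readings, each from a call of its own:
- bot.read_clock(): time.
- bot.read_joint_positions(): joint angles.
- bot.read_joint_vel(): joint speeds.
- bot.read_joint_efforts(): joint torques, N m.
- bot.read_position(): TCP position.
- bot.read_tool_rot(): TCP orientation.
- bot.read_ft_force(): force on the tool from outside, world axes, zero at the start.
- bot.read_moment(): the same for the moment, N m.
- bot.read_gripper_width(): opening from 0.0 (shut) to 1.0 (fully open).
Only numpy, scipy, OpenCV 4.12 (cv2) and the standard library are available. Lean on these libraries where they do the work, as an engineer would, in place of code of your own. Each camera call takes 0.05 s, during which the arm holds its last target.

TASK

Load all the metal reference bars into the clamping fixture, flat on its plate with their long sides running from the jaw to the back fence: push the first one fully home into the corner of the two fences, and each further one fully home against the back fence and the bar before it, before the next is brought. Then start the clamp screw gently clockwise; if it binds early while its knob still stands high, the thread is crossed: do not force it, turn it back until the knob drops, and then turn it clockwise as far as it will go, so that the jaw clamps the bars. Leave the other things on the bench where they are.

Things in the scene. Friction and masses are not known exactly. Their poses are not given: they have to be found in the camera images.
- fixture: aluminium clamping fixture fixed to the bench, plate 130 x 300 x 8 mm (own x, y, z); origin under the plate's centre on the bench top, z up. Dark steel fences, tops at z = 18 mm: back fence on its +x side (inner face x = +35 mm), side fence at its +y end (inner face y = +130 mm); they meet in the corner. The bars form a row from the side fence towards -y
- housing_top (a point): centre of the top of the blue screw housing (64 x 68 mm) at the fixture's -y end, 40 mm above the bench, on the screw's vertical axis; fixture frame x = -5, y = -105 mm
- slot_1 (a point): where the centre of the bar number 1 of the row (counted from the corner) lies when fully home: 28 mm above the bench; axes as the fixture's, z up; neighbouring slots are 40 mm apart
- slot_2 (a point): where the centre of the bar number 2 of the row (counted from the corner) lies when fully home: 28 mm above the bench; axes as the fixture's, z up; neighbouring slots are 40 mm apart
- slot_3 (a point): where the centre of the bar number 3 of the row (counted from the corner) lies when fully home: 28 mm above the bench; axes as the fixture's, z up; neighbouring slots are 40 mm apart
- slot_4 (a point): where the centre of the bar number 4 of the row (counted from the corner) lies when fully home: 28 mm above the bench; axes as the fixture's, z up; neighbouring slots are 40 mm apart
- bar_1: bright steel reference bar, 60 x 40 x 40 mm (own x, y, z), about 0.3 kg, a coloured stripe round one end; origin at its centre, own x along its length; either end and any long face may point anywhere. Starts on the bench right of the fixture. Three or four bars are there
- bar_2: yellow brass reference bar, 60 x 40 x 40 mm (own x, y, z), about 0.3 kg, a coloured stripe round one end; origin at its centre, own x along its length; either end and any long face may point anywhere. Starts on the bench right of the fixture. Three or four bars are there
- bar_3: reddish copper reference bar, 60 x 40 x 40 mm (own x, y, z), about 0.3 kg, a coloured stripe round one end; origin at its centre, own x along its length; either end and any long face may point anywhere. Starts on the bench right of the fixture. Three or four bars are there
- bar_4: dark steel reference bar, 60 x 40 x 40 mm (own x, y, z), about 0.3 kg, a coloured stripe round one end; origin at its centre, own x along its length; either end and any long face may point anywhere. Starts on the bench right of the fixture. Three or four bars are there
- knob_grip (a point): point on the vertical axis of the clamp-screw knob, at the height to grip it: 66 mm above the bench when the knob has dropped, 73 mm when it stands high. The black wing grip is a bar 60 mm long (own x), 14 mm thick (own y), 30 mm tall, this point 12 mm below its top and 33 mm above the housing when high; grip it across its thickness from above; a white line on top points to own +x
- knob (a joint): angle of the clamp-screw knob in rad, grows clockwise seen from above, -1.1 to 2.1 (stop, fully tight); at 0 its wing lies along the fixture's x. Starts between -1.0 and 0.2. While the knob stands high, a crossed thread binds springily from about 0.45 on (about 1 N m per rad): stop; beyond 0.85 it is damaged. With the thread caught it turns with under 0.05 N m, up to about 0.2 as the jaw clamps
- plunge (a joint): how far the knob has dropped in m: 0 standing high (thread not caught), 0.007 dropped (thread caught). It drops by itself once the knob is turned back below about -0.75 and not held up by the fingers; it may already have dropped at the start
- jaw (a joint): travel of the steel jaw (top at z = 18.5 mm, along the -x side of the row, face 72.6 mm from the back fence at 0) towards the back fence in m: 0.0126 on the bars; driven by the knob, 4 mm per rad, 0 at knob -1.1
- tape_roll: bystander: roll of brown tape, 58 mm across, 18 mm high; origin at the centre of its underside
- stand_key: bystander: flat dark grey key with a light tab, 34 x 78 x 18 mm; origin at the centre of its underside
- screwdriver: bystander: red-handled screwdriver, 165 mm long; origin at the centre of its underside
- sample_jar: bystander: white jar 36 mm across, 69 mm high; origin at the centre of its underside

How it is judged:
On the way, in this order (a step that is already met when the one before it is completed fails the run):
1. one bar lies fully home in the corner of the two fences, the screw not yet tightened (((y of bar_1 in the frame of slot_1 between -0.003 and 0.003 m and x of bar_1 in the frame of slot_1 between -0.003 and 0.003 m and z of bar_1 in the frame of slot_1 between -0.003 and 0.003 m and angle between the x axis of bar_1 and the x axis of fixture, either way round below 0.06 rad) or (y of bar_2 in the frame of slot_1 between -0.003 and 0.003 m and x of bar_2 in the frame of slot_1 between -0.003 and 0.003 m and z of bar_2 in the frame of slot_1 between -0.003 and 0.003 m and angle between the x axis of bar_2 and the x axis of fixture, either way round below 0.06 rad) or (y of bar_3 in the frame of slot_1 between -0.003 and 0.003 m and x of bar_3 in the frame of slot_1 between -0.003 and 0.003 m and z of bar_3 in the frame of slot_1 between -0.003 and 0.003 m and angle between the x axis of bar_3 and the x axis of fixture, either way round below 0.06 rad) or (y of bar_4 in the frame of slot_1 between -0.003 and 0.003 m and x of bar_4 in the frame of slot_1 between -0.003 and 0.003 m and z of bar_4 in the frame of slot_1 between -0.003 and 0.003 m and angle between the x axis of bar_4 and the x axis of fixture, either way round below 0.06 rad)) and value of joint knob below 0.9 rad), for 0.2 s.
2. a second bar lies fully home against the first and the back fence (all of step 1 and ((y of bar_1 in the frame of slot_1 between -0.044 and -0.037 m and x of bar_1 in the frame of slot_1 between -0.003 and 0.003 m and z of bar_1 in the frame of slot_1 between -0.003 and 0.003 m and angle between the x axis of bar_1 and the x axis of fixture, either way round below 0.06 rad) or (y of bar_2 in the frame of slot_1 between -0.044 and -0.037 m and x of bar_2 in the frame of slot_1 between -0.003 and 0.003 m and z of bar_2 in the frame of slot_1 between -0.003 and 0.003 m and angle between the x axis of bar_2 and the x axis of fixture, either way round below 0.06 rad) or (y of bar_3 in the frame of slot_1 between -0.044 and -0.037 m and x of bar_3 in the frame of slot_1 between -0.003 and 0.003 m and z of bar_3 in the frame of slot_1 between -0.003 and 0.003 m and angle between the x axis of bar_3 and the x axis of fixture, either way round below 0.06 rad) or (y of bar_4 in the frame of slot_1 between -0.044 and -0.037 m and x of bar_4 in the frame of slot_1 between -0.003 and 0.003 m and z of bar_4 in the frame of slot_1 between -0.003 and 0.003 m and angle between the x axis of bar_4 and the x axis of fixture, either way round below 0.06 rad))), for 0.2 s.
3. all bars lie packed in the row from the corner, the screw not yet tightened (all of step 2 and ((y of bar_1 in the frame of slot_1 between -0.085 and -0.077 m and x of bar_1 in the frame of slot_1 between -0.003 and 0.003 m and z of bar_1 in the frame of slot_1 between -0.003 and 0.003 m and angle between the x axis of bar_1 and the x axis of fixture, either way round below 0.06 rad) or (y of bar_2 in the frame of slot_1 between -0.085 and -0.077 m and x of bar_2 in the frame of slot_1 between -0.003 and 0.003 m and z of bar_2 in the frame of slot_1 between -0.003 and 0.003 m and angle between the x axis of bar_2 and the x axis of fixture, either way round below 0.06 rad) or (y of bar_3 in the frame of slot_1 between -0.085 and -0.077 m and x of bar_3 in the frame of slot_1 between -0.003 and 0.003 m and z of bar_3 in the frame of slot_1 between -0.003 and 0.003 m and angle between the x axis of bar_3 and the x axis of fixture, either way round below 0.06 rad) or (y of bar_4 in the frame of slot_1 between -0.085 and -0.077 m and x of bar_4 in the frame of slot_1 between -0.003 and 0.003 m and z of bar_4 in the frame of slot_1 between -0.003 and 0.003 m and angle between the x axis of bar_4 and the x axis of fixture, either way round below 0.06 rad)) and x of bar_1 in the frame of slot_1 between -0.003 and 0.003 m and z of bar_1 in the frame of slot_1 between -0.003 and 0.003 m and angle between the x axis of each of bar_1, bar_2, bar_3, bar_4 and the x axis of fixture, either way round below 0.06 rad and (y of bar_1 in the frame of slot_1 between -0.003 and 0.003 m or y of bar_1 in the frame of slot_1 between -0.044 and -0.037 m or y of bar_1 in the frame of slot_1 between -0.085 and -0.077 m or y of bar_1 in the frame of slot_1 between -0.126 and -0.117 m) and x of bar_2 in the frame of slot_1 between -0.003 and 0.003 m and z of bar_2 in the frame of slot_1 between -0.003 and 0.003 m and (y of bar_2 in the frame of slot_1 between -0.003 and 0.003 m or y of bar_2 in the frame of slot_1 between -0.044 and -0.037 m or y of bar_2 in the frame of slot_1 between -0.085 and -0.077 m or y of bar_2 in the frame of slot_1 between -0.126 and -0.117 m) and x of bar_3 in the frame of slot_1 between -0.003 and 0.003 m and z of bar_3 in the frame of slot_1 between -0.003 and 0.003 m and (y of bar_3 in the frame of slot_1 between -0.003 and 0.003 m or y of bar_3 in the frame of slot_1 between -0.044 and -0.037 m or y of bar_3 in the frame of slot_1 between -0.085 and -0.077 m or y of bar_3 in the frame of slot_1 between -0.126 and -0.117 m) and x of bar_4 in the frame of slot_1 between -0.003 and 0.003 m and z of bar_4 in the frame of slot_1 between -0.003 and 0.003 m and (y of bar_4 in the frame of slot_1 between -0.003 and 0.003 m or y of bar_4 in the frame of slot_1 between -0.044 and -0.037 m or y of bar_4 in the frame of slot_1 between -0.085 and -0.077 m or y of bar_4 in the frame of slot_1 between -0.126 and -0.117 m)), for 0.2 s.
4. the screw has caught (knob dropped) and is tightened, the bars still packed (((y of bar_1 in the frame of slot_1 between -0.003 and 0.003 m and x of bar_1 in the frame of slot_1 between -0.003 and 0.003 m and z of bar_1 in the frame of slot_1 between -0.003 and 0.003 m and angle between the x axis of bar_1 and the x axis of fixture, either way round below 0.06 rad) or (y of bar_2 in the frame of slot_1 between -0.003 and 0.003 m and x of bar_2 in the frame of slot_1 between -0.003 and 0.003 m and z of bar_2 in the frame of slot_1 between -0.003 and 0.003 m and angle between the x axis of bar_2 and the x axis of fixture, either way round below 0.06 rad) or (y of bar_3 in the frame of slot_1 between -0.003 and 0.003 m and x of bar_3 in the frame of slot_1 between -0.003 and 0.003 m and z of bar_3 in the frame of slot_1 between -0.003 and 0.003 m and angle between the x axis of bar_3 and the x axis of fixture, either way round below 0.06 rad) or (y of bar_4 in the frame of slot_1 between -0.003 and 0.003 m and x of bar_4 in the frame of slot_1 between -0.003 and 0.003 m and z of bar_4 in the frame of slot_1 between -0.003 and 0.003 m and angle between the x axis of bar_4 and the x axis of fixture, either way round below 0.06 rad)) and ((y of bar_1 in the frame of slot_1 between -0.044 and -0.037 m and x of bar_1 in the frame of slot_1 between -0.003 and 0.003 m and z of bar_1 in the frame of slot_1 between -0.003 and 0.003 m and angle between the x axis of bar_1 and the x axis of fixture, either way round below 0.06 rad) or (y of bar_2 in the frame of slot_1 between -0.044 and -0.037 m and x of bar_2 in the frame of slot_1 between -0.003 and 0.003 m and z of bar_2 in the frame of slot_1 between -0.003 and 0.003 m and angle between the x axis of bar_2 and the x axis of fixture, either way round below 0.06 rad) or (y of bar_3 in the frame of slot_1 between -0.044 and -0.037 m and x of bar_3 in the frame of slot_1 between -0.003 and 0.003 m and z of bar_3 in the frame of slot_1 between -0.003 and 0.003 m and angle between the x axis of bar_3 and the x axis of fixture, either way round below 0.06 rad) or (y of bar_4 in the frame of slot_1 between -0.044 and -0.037 m and x of bar_4 in the frame of slot_1 between -0.003 and 0.003 m and z of bar_4 in the frame of slot_1 between -0.003 and 0.003 m and angle between the x axis of bar_4 and the x axis of fixture, either way round below 0.06 rad)) and ((y of bar_1 in the frame of slot_1 between -0.085 and -0.077 m and x of bar_1 in the frame of slot_1 between -0.003 and 0.003 m and z of bar_1 in the frame of slot_1 between -0.003 and 0.003 m and angle between the x axis of bar_1 and the x axis of fixture, either way round below 0.06 rad) or (y of bar_2 in the frame of slot_1 between -0.085 and -0.077 m and x of bar_2 in the frame of slot_1 between -0.003 and 0.003 m and z of bar_2 in the frame of slot_1 between -0.003 and 0.003 m and angle between the x axis of bar_2 and the x axis of fixture, either way round below 0.06 rad) or (y of bar_3 in the frame of slot_1 between -0.085 and -0.077 m and x of bar_3 in the frame of slot_1 between -0.003 and 0.003 m and z of bar_3 in the frame of slot_1 between -0.003 and 0.003 m and angle between the x axis of bar_3 and the x axis of fixture, either way round below 0.06 rad) or (y of bar_4 in the frame of slot_1 between -0.085 and -0.077 m and x of bar_4 in the frame of slot_1 between -0.003 and 0.003 m and z of bar_4 in the frame of slot_1 between -0.003 and 0.003 m and angle between the x axis of bar_4 and the x axis of fixture, either way round below 0.06 rad)) and x of bar_1 in the frame of slot_1 between -0.003 and 0.003 m and z of bar_1 in the frame of slot_1 between -0.003 and 0.003 m and angle between the x axis of each of bar_1, bar_2, bar_3, bar_4 and the x axis of fixture, either way round below 0.06 rad and (y of bar_1 in the frame of slot_1 between -0.003 and 0.003 m or y of bar_1 in the frame of slot_1 between -0.044 and -0.037 m or y of bar_1 in the frame of slot_1 between -0.085 and -0.077 m or y of bar_1 in the frame of slot_1 between -0.126 and -0.117 m) and x of bar_2 in the frame of slot_1 between -0.003 and 0.003 m and z of bar_2 in the frame of slot_1 between -0.003 and 0.003 m and (y of bar_2 in the frame of slot_1 between -0.003 and 0.003 m or y of bar_2 in the frame of slot_1 between -0.044 and -0.037 m or y of bar_2 in the frame of slot_1 between -0.085 and -0.077 m or y of bar_2 in the frame of slot_1 between -0.126 and -0.117 m) and x of bar_3 in the frame of slot_1 between -0.003 and 0.003 m and z of bar_3 in the frame of slot_1 between -0.003 and 0.003 m and (y of bar_3 in the frame of slot_1 between -0.003 and 0.003 m or y of bar_3 in the frame of slot_1 between -0.044 and -0.037 m or y of bar_3 in the frame of slot_1 between -0.085 and -0.077 m or y of bar_3 in the frame of slot_1 between -0.126 and -0.117 m) and x of bar_4 in the frame of slot_1 between -0.003 and 0.003 m and z of bar_4 in the frame of slot_1 between -0.003 and 0.003 m and (y of bar_4 in the frame of slot_1 between -0.003 and 0.003 m or y of bar_4 in the frame of slot_1 between -0.044 and -0.037 m or y of bar_4 in the frame of slot_1 between -0.085 and -0.077 m or y of bar_4 in the frame of slot_1 between -0.126 and -0.117 m) and value of joint knob above 1.95 rad and value of joint plunge above 0.005 m), for 0.2 s.
At the end, for the whole second after the job is handed in: All bars lie at rest in consecutive slots from the corner, aligned within 0.06 rad, within 3 mm of the slot across and in height, along the row within 3 mm (outwards 3, 4, 5, 6 mm for slots 1 to 4); the knob has dropped over 5 mm and is beyond 1.95 rad (all of step 4 and linear speed of each of bar_1, bar_2, bar_3, bar_4 below 0.02 m/s); the robot touches nothing.
It fails at once if the crossed thread is forced: the knob is turned beyond 0.85 rad while it stands high (value of joint knob above 0.85 rad and value of joint plunge below 0.003 m).
It fails at once if the tape_roll is displaced by more than 30 mm (distance of tape_roll from where it was at the start of the episode above 0.03 m).
It fails at once if the stand_key is displaced by more than 30 mm (distance of stand_key from where it was at the start of the episode above 0.03 m).
It fails at once if the screwdriver is displaced by more than 30 mm (distance of screwdriver from where it was at the start of the episode above 0.03 m).
It fails at once if the sample_jar is displaced by more than 30 mm (distance of sample_jar from where it was at the start of the episode above 0.03 m).
Of bar_1, bar_2, bar_3, bar_4 only 3 to 4 are there at a start; the rules pass over those that are not, and their reading is None.
At some moment in a run one of bar_1, bar_2, bar_3, bar_4 may be knocked a few centimetres aside while the robot is not near it.
Once in a run the grip may slacken for a moment while it holds something.
It also fails if it takes over 210 s, if anything falls off the work surface, if the arm or the gripper's body presses on something with over 40 N, if the wrist force passes 120 N, or if a joint passes its speed limit or range.

## Working session

There is one attempt and no reset: what is moved stays moved. The work goes in short steps, each a Python script; the robot and the scene stay as the last script left them, time stands still between calls to the robot, and variables do not carry over. Pictures are saved under pics/ and viewed, and the job is handed in when it is done.

```bash
ls; mkdir -p pics
python3 - <<'E'
from cell import bot
import cv2
for n in ("scene","top"):
    im=bot.camera(n); cv2.imwrite(f"pics/{n}0.png",im[:,:,::-1])
    c=bot.calibration(n); print(n,c)
    for t in ["fixture","bar_1","bar_2","bar_3","bar_4","knob","housing_top","tape_roll","stand_key","screwdriver","sample_jar"]:
        try: print(t,[(r["bbox"],round(r["confidence"],2)) for r in bot.search_frame(n,t)][:5])
        except Exception as e: print(t,e)
print(bot.read_clock(),bot.read_position(),bot.read_tool_rot())
E
```

```text
pics
scene {'mtx': array([[443.97711758,   0.        , 315.70960167],
       [  0.        , 443.97711758, 243.07854002],
       [  0.        ,   0.        ,   1.        ]]), 'k1': -0.069470276012699, 'extrinsics': array([[-0.56765855, -0.82326256, -0.00158894,  0.33453161],
       [-0.47426866,  0.32859558, -0.81675834,  0.30787813],
       [ 0.67292869, -0.46288627, -0.57697772,  0.7841531 ],
       [ 0.        ,  0.        ,  0.        ,  1.        ]])}
fixture [([233.7, 234.8, 129.7, 71.6], 0.88), ([385.6, 241.1, 15.2, 20.6], 0.17)]
bar_1 [([230.3, 235.4, 128.7, 70.5], 0.6), ([383.7, 203.6, 16.6, 19.3], 0.51), ([387.4, 238.6, 12.9, 23.1], 0.45), ([224.8, 334.4, 20.5, 38.8], 0.38)]
bar_2 [([230.3, 235.4, 128.7, 70.5], 0.6), ([383.7, 203.6, 16.6, 19.3], 0.51), ([387.4, 238.6, 12.9, 23.1], 0.45), ([224.8, 334.4, 20.5, 38.8], 0.38)]
bar_3 [([230.3, 235.4, 128.7, 70.5], 0.6), ([383.7, 203.6, 16.6, 19.3], 0.51), ([387.4, 238.6, 12.9, 23.1], 0.45), ([224.8, 334.4, 20.5, 38.8], 0.38)]
bar_4 [([230.3, 235.4, 128.7, 70.5], 0.6), ([383.7, 203.6, 16.6, 19.3], 0.51), ([387.4, 238.6, 12.9, 23.1
[... 1173 characters left out ...]
 34.0, 30.7], 0.98), ([395.1, 276.9, 23.4, 27.7], 0.92), ([440.2, 210.7, 31.8, 30.6], 0.81)]
bar_3 [([440.1, 264.8, 34.0, 30.7], 0.98), ([395.1, 276.9, 23.4, 27.7], 0.92), ([440.2, 210.7, 31.8, 30.6], 0.81)]
bar_4 [([440.1, 264.8, 34.0, 30.7], 0.98), ([395.1, 276.9, 23.4, 27.7], 0.92), ([440.2, 210.7, 31.8, 30.6], 0.81)]
knob [([327.2, 247.5, 18.1, 22.4], 0.81), ([216.3, 210.6, 146.4, 77.8], 0.37)]
housing_top [([216.4, 213.3, 145.1, 76.4], 0.97)]
tape_roll [([342.2, 162.5, 24.2, 27.0], 0.89)]
stand_key []
screwdriver [([396.6, 163.3, 39.7, 20.3], 0.82)]
sample_jar [([150.5, 321.7, 28.9, 18.7], 0.96)]
1.2 [ 0.17029644 -0.52294753  0.23124933] [ 0.5722144  -0.57217219  0.41547511 -0.41541557]
```

View pics/scene0.png

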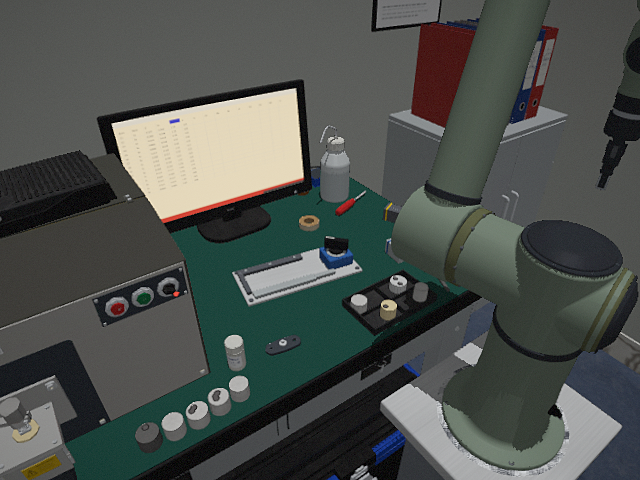

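View pics/top0.png

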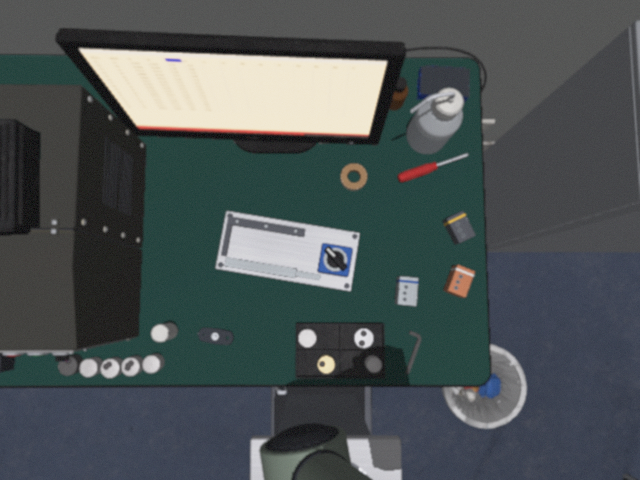

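Run:
```python
import cv2
im=cv2.imread("pics/top0.png")
cv2.imwrite("pics/top0_a.png",cv2.resize(im[190:310,200:360],None,fx=5,fy=5,interpolation=cv2.INTER_CUBIC))
cv2.imwrite("pics/top0_b.png",cv2.resize(im[195:315,380:500],None,fx=5,fy=5,interpolation=cv2.INTER_CUBIC))
im=cv2.imread("pics/scene0.png")
cv2.imwrite("pics/scene0_a.png",cv2.resize(im[185:345,220:420],None,fx=4,fy=4-.25,interpolation=cv2.INTER_CUBIC))
```

```text
(no output)
```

View pics/top0_a.png

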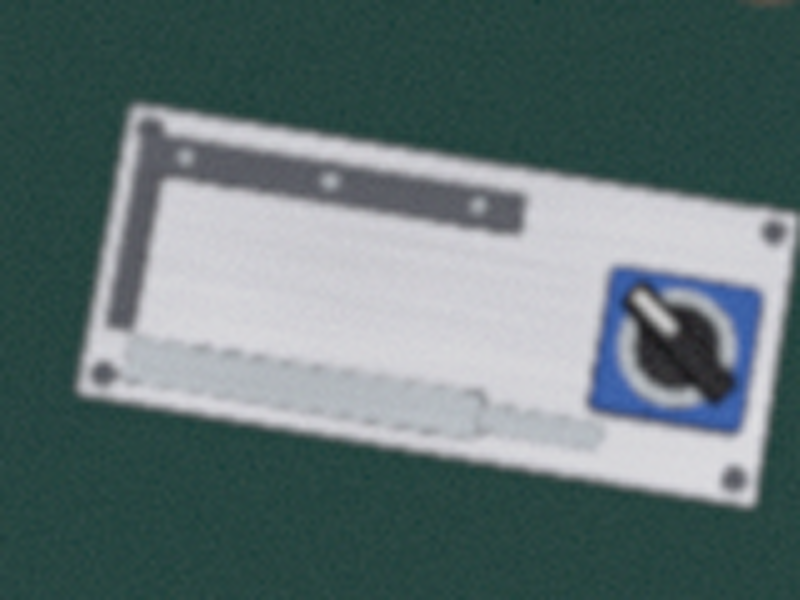

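View pics/top0_b.png

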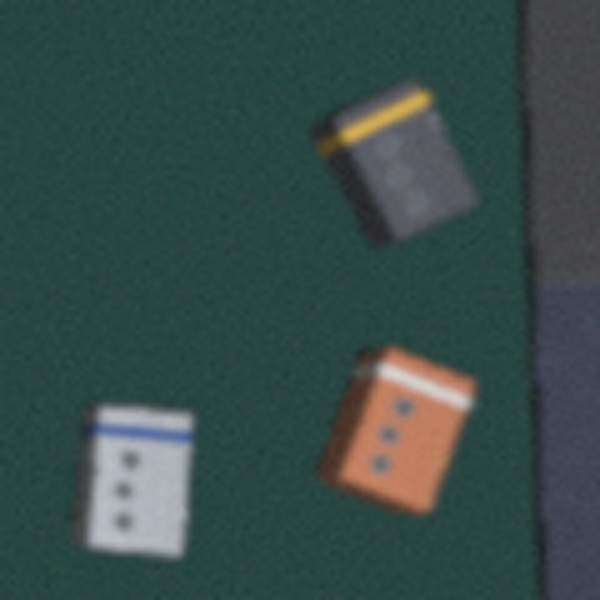

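View pics/scene0_a.png

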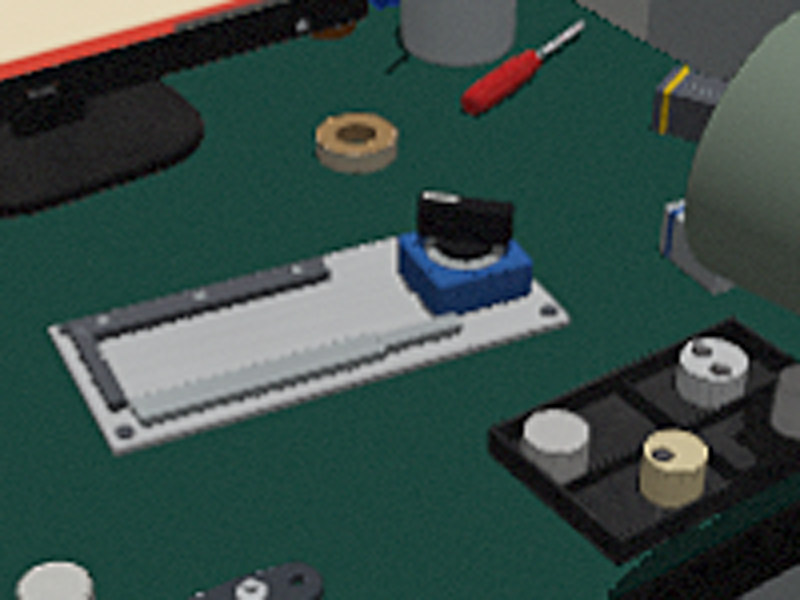

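```bash
cat > h.py <<'E'
import numpy as np, cv2
from scipy.spatial.transform import Rotation as R
from scipy.optimize import least_squares
from cell import bot
def proj(cam,P):
    c=bot.calibration(cam); P=np.atleast_2d(P)
    q=P@c["extrinsics"][:3,:3].T+c["extrinsics"][:3,3]
    s=q[:,:2]/q[:,2:]; r2=(s**2).sum(1,keepdims=True); s=s*(1+c["k1"]*r2)
    return s*[c["mtx"][0,0],c["mtx"][1,1]]+c["mtx"][:2,2]
def box(x,y,a,pts):  # pts local Nx3
    pts=np.asarray(pts,float); c,s=np.cos(a),np.sin(a)
    return np.c_[x+c*pts[:,0]-s*pts[:,1], y+s*pts[:,0]+c*pts[:,1], pts[:,2]]
def fit(obs,x0):  # obs list of (cam, localpts, pixels)
    f=lambda p: np.concatenate([(proj(c,box(*p,l))-px).ravel() for c,l,px in obs])
    r=least_squares(f,x0,loss="soft_l1"); return r.x, f(r.x).reshape(-1,2)
def quat(a):
    c,s=np.cos(a),np.sin(a)
    q=R.from_matrix(np.array([[c,s,0],[s,-c,0],[0,0,-1.]])).as_quat(); return np.array([q[3],q[0],q[1],q[2]])
def wrap(a): return (a+np.pi)%(2*np.pi)-np.pi
def snap(name,crop=None,k=1,cam="top"):
    im=bot.camera(cam)[:,:,::-1]
    if crop: x0,y0,x1,y1=crop; im=im[y0:y1,x0:x1]
    cv2.imwrite(f"pics/{name}.png",cv2.resize(im,None,fx=k,fy=k,interpolation=cv2.INTER_CUBIC))
E
python3 - <<'E'
from h import *
u=lambda pts,ox,oy,k=5.: (np.array(pts)+.5)/k-.5+[ox,oy]
F=u([(133,104),(797,212),(757,507),(78,393)],200,190)
L=[(.065,.15,.008),(.065,-.15,.008),(-.065,-.15,.008),(-.065,.15,.008)]
def us(pts): p=np.array(pts,float); return np.c_[(p[:,0]+.5)/4-.5+220,(p[:,1]+.5)/3.75-.5+185]
# scene: corners +x+y (50,327), -x+y (117,452), -x-y(568,320)
S=us([(50,327),(117,452),(568,320)]);LS=[L[0],L[3],L[2]]
for o in ([("top",L,F)],[("scene",LS,S)],[("top",L,F),("scene",LS,S)]):
    p,r=fit(o,[.5,0,-.1]); print(p.round(4),r.round(1).tolist())
T=[(.03,.02,.04),(.03,-.02,.04),(-.03,-.02,.04),(-.03,.02,.04)]
for n,c in dict(bright=[(98,406),(195,411),(184,556),(87,548)],copper=[(389,346),(478,378),(430,516),(340,482)],dark=[(328,126),(415,82),(480,205),(395,242)]).items():
    px=u(c,380,195)
    p,r=fit([("top",T,px)],[.45,-.25,0]); print(n,p.round(4),r.round(1).tolist())
E
```

```text
[ 0.549   0.0844 -0.1624] [[-0.2, 0.1], [0.6, 0.3], [-0.4, -0.5], [0.0, 0.1]]
[ 0.547   0.0846 -0.1618] [[-0.2, 0.5], [-0.5, -0.3], [1.0, -0.4]]
[ 0.5486  0.0843 -0.1617] [[-0.2, 0.3], [0.6, 0.4], [-0.4, -0.3], [0.1, 0.3], [-0.4, 0.2], [-0.8, -0.7], [0.7, -0.8]]
bright [ 0.46   -0.172  -0.0873] [[0.1, -0.1], [-0.5, 0.5], [-0.1, -0.1], [0.4, -0.2]]
copper [ 0.4811 -0.2862 -0.3659] [[-0.2, 0.3], [-0.2, 0.7], [0.2, -0.4], [0.3, -0.5]]
dark [ 0.5954 -0.2877  0.462 ] [[0.5, -0.7], [-0.5, -0.1], [-0.2, 0.0], [0.3, 0.9]]
```

```bash
cat >> h.py <<'E'
FX=(.549,.0844,-.162)
def fw(x,y,z): return box(*FX,[(x,y,z)])[0]
def ik(p,a): return bot.solve_ik(p,quat(a))
E
python3 - <<'E'
from h import *
for n,p in dict(b=(.46,-.172,-.0873),c=(.4811,-.2862,-.3659),d=(.5954,-.2877,.462)).items():
    for k in (0,np.pi):
        j=ik([p[0],p[1],.011],p[2]+k); print(n,k,None if j is None else j.round(2))
for y in (.11,.07,.03):
    for k in (0,np.pi):
        j=ik(fw(.005,y,.019),FX[2]+k); print(y,k,None if j is None else j.round(2))
        j=ik(fw(.005,y,.13),FX[2]+k); print(y,k,None if j is None else j.round(2))
for kn in np.arange(-1,2.2,.4):
    for k in (-.5,.5):
        j=ik(fw(-.005,-.105,.05),FX[2]-kn+k*np.pi); print(kn,k,None if j is None else j.round(2))
E
```

```text
b 0 [ 0.12  1.38 -0.08  1.68 -1.37 -3.14]
b 3.141592653589793 [-0.95  1.51  0.41  2.04  0.71 -3.14]
c 0 [-0.13  1.45  0.2   1.9  -1.33 -3.14]
c 3.141592653589793 None
d 0 None
d 3.141592653589793 None
0.11 0 None
0.11 0 None
0.11 3.141592653589793 None
0.11 3.141592653589793 None
0.07 0 None
0.07 0 None
0.07 3.141592653589793 [-0.41  1.39  0.01  1.76  1.32 -3.14]
0.07 3.141592653589793 [-0.41  1.19 -0.11  1.84  1.32 -3.14]
0.03 0 None
0.03 0 None
0.03 3.141592653589793 [-0.49  1.39  0.03  1.78  1.25 -3.14]
0.03 3.141592653589793 [-0.49  1.19 -0.09  1.85  1.25 -3.14]
-1.0 -0.5 None
-1.0 0.5 None
-0.6 -0.5 None
-0.6 0.5 None
-0.19999999999999996 -0.5 None
-0.19999999999999996 0.5 None
0.20000000000000018 -0.5 None
0.20000000000000018 0.5 None
0.6000000000000001 -0.5 None
0.6000000000000001 0.5 None
1.0 -0.5 None
1.0 0.5 None
1.4000000000000004 -0.5 [-0.67  1.41  0.26  1.99  0.9  -3.14]
1.4000000000000004 0.5 [ 0.37  1.39  0.17  1.93 -1.21 -3.14]
1.8000000000000003 -0.5 [-0.77  1.31 -0.12  1.71  1.19 -3.14]
1.8000000000000003 0.5 None
```

```bash
python3 - <<'E'
s=open("h.py").read().replace("[[c,s,0],[s,-c,0],[0,0,-1.]]","[[c,0,-s],[s,0,c],[0,-1.,0]]")
open("h.py","w").write(s)
E
python3 - <<'E'
from h import *
q=bot.read_tool_rot(); print(R.from_quat([q[1],q[2],q[3],q[0]]).as_matrix().round(2)); print(quat(.3))
for n,p in dict(b=(.46,-.172,-.0873),c=(.4811,-.2862,-.3659),d=(.5954,-.2877,.462)).items():
    for k in (0,np.pi):
        j=ik([p[0],p[1],.011],p[2]+k); print(n,k,None if j is None else j.round(2))
for y in (.11,.07,.03):
    for k in (0,np.pi):
        j=ik(fw(.005,y,.019),FX[2]+k); print(y,k,None if j is None else j.round(2))
for kn in np.arange(-1,2.2,.4):
    for k in (-.5,.5):
        j=ik(fw(-.005,-.105,.05),FX[2]-kn+k*np.pi); print(round(kn,1),k,None if j is None else j.round(2))
E
```

```text
[[ 0.31 -0.    0.95]
 [-0.95  0.    0.31]
 [-0.   -1.   -0.  ]]
[-0.69916673  0.69916673  0.10566872 -0.10566872]
b 0 [-0.51  0.49 -0.61  0.47  0.    1.15]
b 3.141592653589793 [-0.51  0.49 -0.61  0.47  0.   -1.99]
c 0 [-0.67  0.58 -0.42  0.56  0.    1.27]
c 3.141592653589793 [-0.67  0.58 -0.42  0.56  0.   -1.87]
d 0 [-0.56  0.73 -0.12  0.72  0.    0.55]
d 3.141592653589793 [-0.56  0.73 -0.12  0.72  0.   -2.59]
0.11 0 [ 0.2   0.63 -0.29  0.64  0.    1.93]
0.11 3.141592653589793 [ 0.2   0.63 -0.29  0.64  0.   -1.21]
0.07 0 [ 0.14  0.61 -0.35  0.62  0.    1.87]
0.07 3.141592653589793 [ 0.14  0.61 -0.35  0.62  0.   -1.27]
0.03 0 [ 0.07  0.59 -0.39  0.6   0.    1.8 ]
0.03 3.141592653589793 [ 0.07  0.59 -0.39  0.6   0.   -1.34]
-1.0 -0.5 [-0.17  0.48 -0.48  0.61  0.    2.13]
-1.0 0.5 [-0.17  0.48 -0.48  0.61  0.   -1.01]
-0.6 -0.5 [-0.17  0.48 -0.48  0.61  0.    2.53]
-0.6 0.5 [-0.17  0.48 -0.48  0.61  0.   -0.61]
-0.2 -0.5 [-0.17  0.48 -0.48  0.61  0.    2.93]
-0.2 0.5 [-0.17  0.48 -0.48  0.61  0.   -0.21]
0.2 -0.5 [-0.17  0.48 -0.48  0.61  0.   -2.95]
0.2 0.5 [-0.17  0.48 -0.48  0.61  0.    0.19]
0.6 -0.5 [-0.17  0.48 -0.48  0.61  0.   -2.55]
0.6 0.5 [-0.17  0.48 -0.48  0.61  0.    0.59]
1.0 -0.5 [-0.17  0.48 -0.48  0.61  0.   -2.15]
1.0 0.5 [-0.17  0.48 -0.48  0.61  0.    0.99]
1.4 -0.5 [-0.17  0.48 -0.48  0.61  0.   -1.75]
1.4 0.5 [-0.17  0.48 -0.48  0.61  0.    1.39]
1.8 -0.5 [-0.17  0.48 -0.48  0.61  0.   -1.35]
1.8 0.5 [-0.17  0.48 -0.48  0.61  0.    1.79]
```

```bash
cat >> h.py <<'E'
def pick(x,y,a,zb=0.,op=.95):
    bot.set_gripper(op)
    bot.move_pose([x,y,zb+.11],quat(a))
    hit=bot.move_linear([x,y,zb+.011],speed=.08,until_force=12)
    bot.set_gripper(0,grasp_force=60)
    w0=bot.read_gripper_width(); print("hit",hit,"closed",w0,bot.read_position(),"t",bot.read_clock())
    return w0
E
python3 - <<'E'
from h import *
pick(.46,-.172,-.0873)
p=bot.read_position()
bot.move_linear([p[0],p[1],.13],speed=.15)
print(bot.read_gripper_width(),bot.read_ft_force(),bot.read_clock())
snap("p1",(330,150,530,350),3)
E
```

```text
hit False closed 0.6921072008184782 [ 0.46061421 -0.17224981  0.01179919] t 4.8583
0.6903250590232822 [ 0.26073705  1.010381   -1.84689403] 5.8
```

View pics/p1.png

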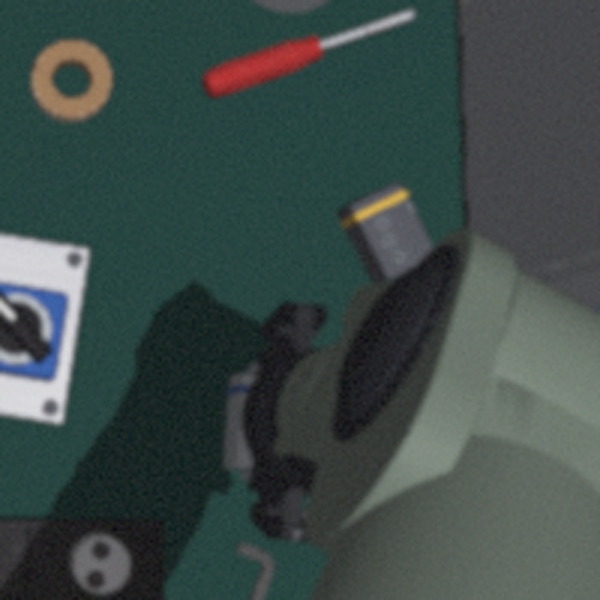

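```bash
cat >> h.py <<'E'
def place(ys,dy=.010,ox=0.):
    a=FX[2]; q=quat(a)
    bot.move_pose(fw(-.001,ys-dy,.14),q); print("w",bot.read_gripper_width())
    bot.move_linear(fw(-.001,ys-dy,.030),speed=.12)
    h=bot.move_linear(fw(-.001,ys-dy,.014),speed=.02,until_force=8)
    z=bot.read_position()[2]; print("down",h,z,"w",bot.read_gripper_width(),bot.read_ft_force().round(1))
    return h
def loc(p=None):
    p=bot.read_position() if p is None else p
    d=np.array(p)[:2]-FX[:2]; c,s=np.cos(FX[2]),np.sin(FX[2])
    return np.array([c*d[0]+s*d[1],-s*d[0]+c*d[1],p[2]])
def push(dx,dy,f=10,sp=.015):
    l=loc(); h=bot.move_linear(fw(l[0]+dx,l[1]+dy,l[2]),speed=sp,until_force=f)
    print("push",dx,dy,h,loc().round(4),bot.read_ft_force().round(1),"w",round(bot.read_gripper_width(),3)); return h
E
python3 - <<'E'
from h import *
place(.110)
print(loc(),bot.read_clock())
E
```

```text
w 0.6916075643849239
down True 0.019890359139821005 w 0.6857990955565614 [-0.7  0.1  4.8]
[-0.00096038  0.10005383  0.01989036] 8.8583
```

Run:
```python
from h import *
l=loc(); bot.move_linear(fw(l[0],l[1],l[2]+.0008),speed=.02)
push(0,.018)
push(.015,0)
push(0,.006)
push(.004,0,8)
snap("pl1",(200,190,360,310),5)
```

```text
push 0 0.018 True [-0.0015  0.1103  0.02  ] [-0.8 -0.4  3.7] w 0.688
push 0.015 0 True [0.0066 0.1103 0.0201] [-1.3  0.2  4.4] w 0.688
push 0 0.006 True [0.0066 0.1104 0.0202] [-0.5 -1.4  5. ] w 0.686
push 0.004 0 True [0.0067 0.1103 0.0203] [-1.3 -0.1  4.5] w 0.688
```

View pics/pl1.png

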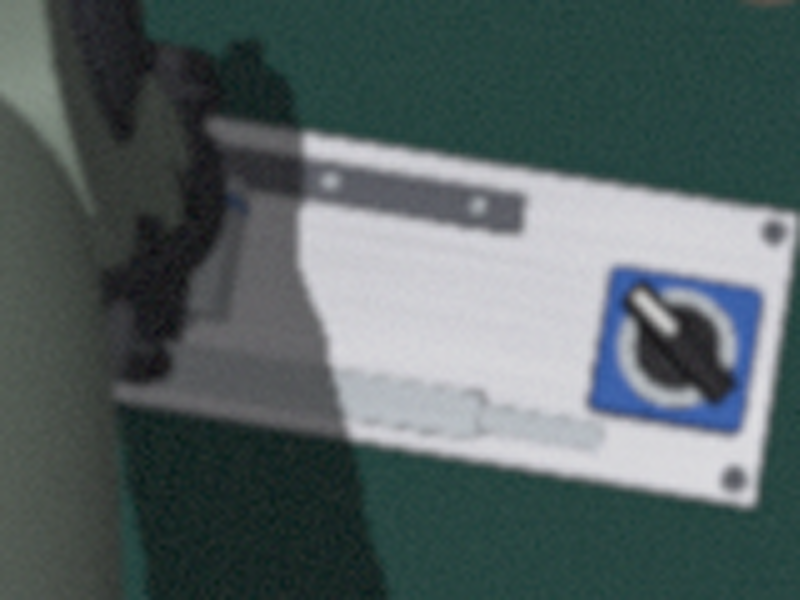

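Run:
```python
from h import *
l=loc(); bot.move_linear(fw(l[0],l[1],l[2]-.0008),speed=.02)
bot.set_gripper(.82)
l=loc(); bot.move_linear(fw(l[0],l[1],.13),speed=.15)
bot.move_pose([.481,-.30,.17],quat(-.36))
snap("pl1b",(200,190,360,310),5); snap("pl1c",None,1,)
print(bot.read_clock(),[(r["bbox"],r["confidence"]) for r in bot.search_frame("top","bar_1")])
```

```text
14.6083 [([224.0, 221.9, 29.9, 28.2], 0.95), ([440.6, 264.3, 33.7, 31.1], 0.7), ([396.4, 156.0, 70.1, 27.5], 0.25)]
```

View pics/pl1b.png

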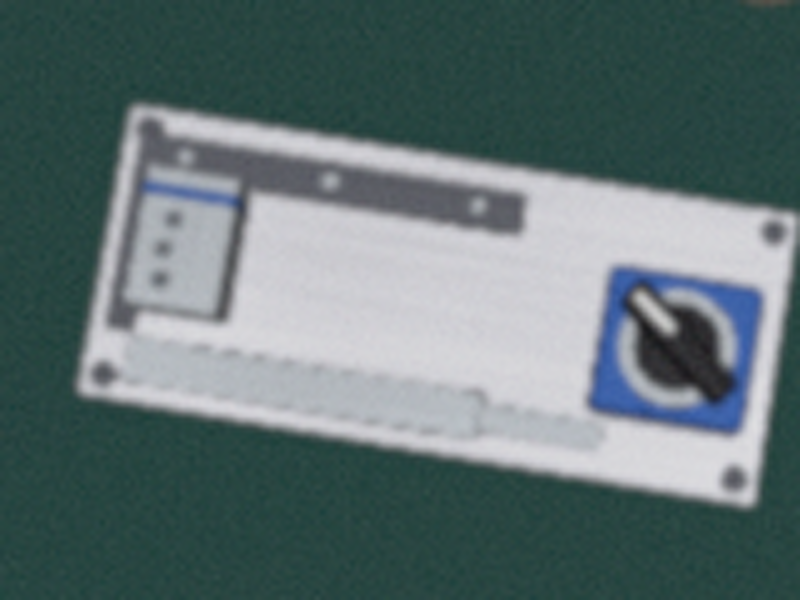

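View pics/pl1c.png

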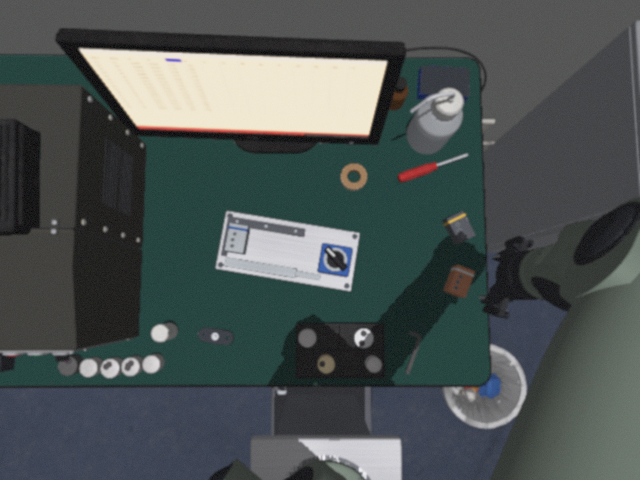

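```bash
cat >> h.py <<'E'
TT=[(.03,.02,.04),(.03,-.02,.04),(-.03,-.02,.04),(-.03,.02,.04)]
def barfit(c,ox,oy,k=5.,z=.048,x0=(.55,.1,-.16)):
    px=(np.array(c)+.5)/k-.5+[ox,oy]; T=[(a,b,z) for a,b,_ in TT]
    return fit([("top",T,px)],x0)
E
python3 - <<'E'
from h import *
p,r=barfit([(150,166),(246,182),(222,320),(124,303)],200,190)
print(loc([*p[:2],0]),p[2],r.round(1).tolist())
T=box(*fw(.005,.110,.0)[:2],FX[2],[(a,b,.048) for a,b,_ in TT]); print((proj("top",T)-[200,190])*5)
pick(.4811,-.2862,-.3659)
p=bot.read_position(); bot.move_linear([p[0],p[1],.13],speed=.15)
print(bot.read_gripper_width(),bot.read_ft_force())
place(.070)
l=loc(); bot.move_linear(fw(l[0],l[1],l[2]+.0008),speed=.02)
push(0,.018)
push(.015,0)
push(0,.006)
push(.004,0,8)
snap("pl2",(200,190,360,310),5)
E
```

```text
[0.00437032 0.10846795 0.        ] -0.16380166365951673 [[0.4, -0.0], [-0.3, -0.2], [-0.5, -0.1], [0.4, 0.3]]
[[146.5391807  161.94667198]
 [239.17240756 177.04662302]
 [214.12041782 315.56319179]
 [120.91233841 300.34047581]]
hit False closed 0.6919193344841632 [ 0.48192572 -0.28671456  0.01199257] t 17.0
0.69103332549316 [-0.74443928 -0.4727802  -3.91526517]
w 0.6881127696183789
down True 0.02001167699178379 w 0.6883170076147186 [0.1 0.  5.1]
push 0 0.018 True [-0.0016  0.0692  0.0201] [-1.2 -1.3  3.4] w 0.69
push 0.015 0 True [-0.0015  0.0692  0.0202] [-0.9 -1.3  4.2] w 0.695
push 0 0.006 True [-0.0015  0.0695  0.0203] [-0.3 -1.2  4.7] w 0.691
push 0.004 0 True [-0.0015  0.0694  0.0204] [-1.4  0.4  6. ] w 0.693
```

View pics/pl2.png

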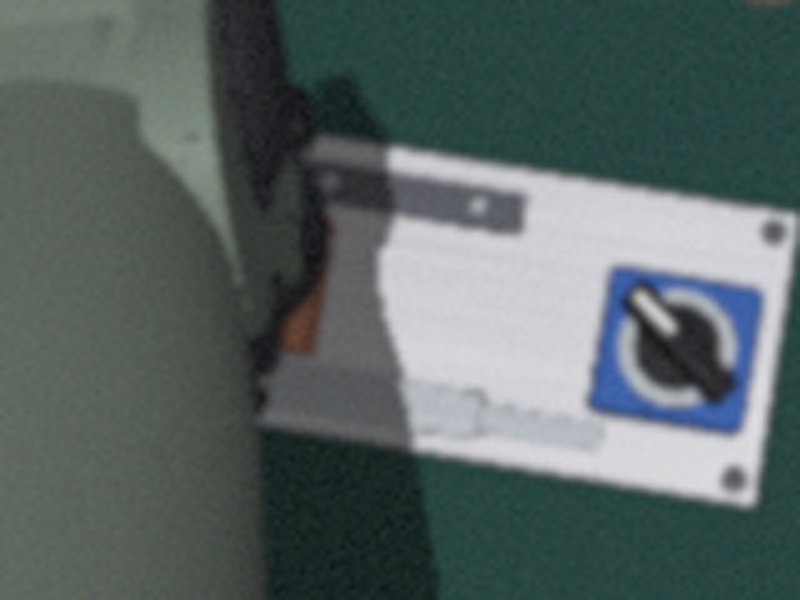

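Run:
```python
from h import *
l=loc(); bot.move_linear(fw(l[0],l[1]-.002,l[2]+.0005),speed=.02); print(loc(),bot.read_ft_force().round(1))
push(.014,0,12,.01)
for z in (.008,.048):
    T=box(*fw(.005,.070,.0)[:2],FX[2],[(a,b,z) for a,b,_ in TT]); print((proj("top",T)-[200,190])*5)
```

```text
[-0.00180992  0.06715432  0.02052605] [-0.6 -1.2 -0.3]
push 0.014 0 True [0.0066 0.0673 0.0205] [-1.2  0.   5.2] w 0.684
[[251.61685249 190.42921348]
 [340.82804516 204.97152349]
 [317.31726991 338.5100161 ]
 [227.57417765 323.84519529]]
[[239.17240756 177.04662302]
 [331.82845865 192.14775613]
 [307.34984926 330.79526539]
 [214.12041782 315.56319179]]
```

Run:
```python
from h import *
l=loc(); bot.move_linear(fw(l[0]-.0005,l[1],l[2]+.0005),speed=.02); print(loc(),bot.read_ft_force().round(1))
push(0,.008,12,.01)
push(.004,0,12,.01)
l=loc(); bot.move_linear(fw(l[0],l[1],l[2]-.0012),speed=.02,until_force=8)
bot.set_gripper(.82)
print(loc()); l=loc(); bot.move_linear(fw(l[0],l[1],.13),speed=.15)
bot.move_pose([.56,-.30,.17],quat(.3))
snap("pl2b",(200,190,360,310),5); print(bot.read_clock())
```

```text
[0.0060995  0.06716396 0.02074925] [ 1.  -0.2 -1.1]
push 0 0.008 True [0.0059 0.0693 0.0208] [ 0.7 -0.5  3.8] w 0.689
push 0.004 0 False [0.0067 0.0693 0.0209] [-7.7  0.1 10.2] w 0.69
[0.00654529 0.06939388 0.01941756]
29.1333
```

View pics/pl2b.png

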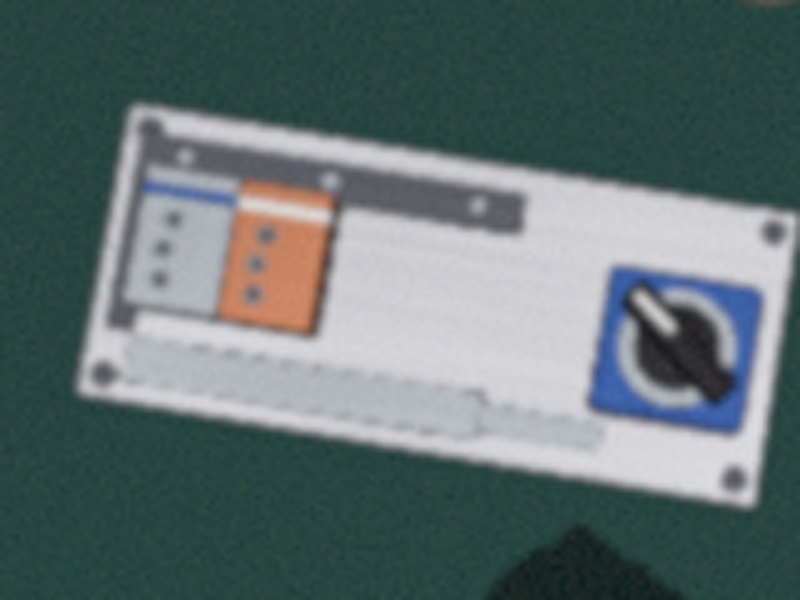

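Run:
```python
from h import *
bot.move_pose([.42,-.15,.2],quat(0))
print([(np.round(r["bbox"]),r["confidence"]) for r in bot.search_frame("top","bar_4")])
snap("d3",(380,195,500,315),5); snap("d3t"); print(bot.read_clock())
```

```text
[(array([441., 212.,  31.,  32.]), 0.73), (array([225., 222.,  26.,  29.]), 0.7), (array([240., 226.,  26.,  31.]), 0.63)]
30.125
```

View pics/d3.png

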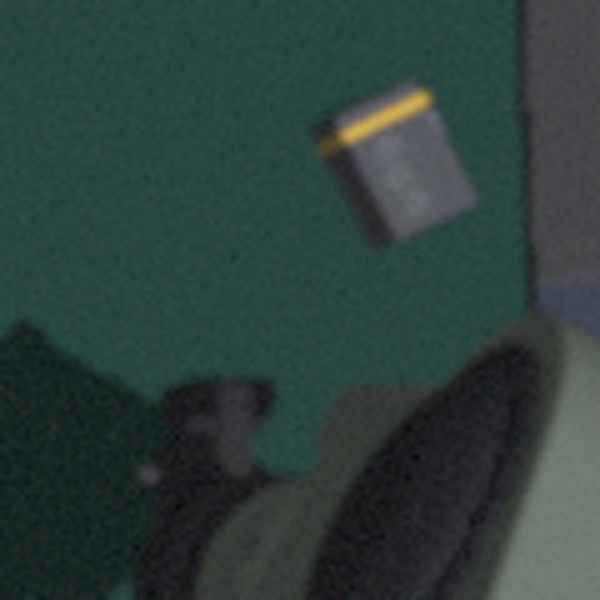

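Run:
```python
from h import *
pick(.5954,-.2877,.462)
p=bot.read_position(); bot.move_linear([p[0],p[1],.13],speed=.15)
print(bot.read_gripper_width(),bot.read_ft_force())
place(.030)
l=loc(); bot.move_linear(fw(l[0],l[1],l[2]+.001),speed=.02)
push(.015,0,12,.01)
l=loc(); bot.move_linear(fw(l[0]-.0005,l[1],l[2]+.0005),speed=.02)
push(0,.015,12,.01)
push(.004,0,12,.01)
```

```text
hit False closed 0.6903898515833663 [ 0.59618801 -0.28804596  0.01202632] t 33.0583
0.686496195059611 [-0.07294212 -0.03285937 -3.49003812]
w 0.6908021799029436
down True 0.02001661240979471 w 0.6886476621763749 [0.1 1.1 4.9]
push 0.015 0 True [0.0064 0.02   0.0202] [-1.3 -0.7  5.4] w 0.691
push 0 0.015 False [0.0058 0.033  0.0205] [-1.5 -5.8 -0.9] w 0.691
push 0.004 0 True [0.0065 0.033  0.0205] [-0.9  0.8  5.6] w 0.688
```

Run:
```python
from h import *
l=loc(); bot.move_linear(fw(l[0]-.0005,l[1],l[2]+.0003),speed=.02)
push(0,.006,12,.01)
push(.003,0,12,.01)
l=loc(); bot.move_linear(fw(l[0],l[1],l[2]-.0012),speed=.02,until_force=8)
bot.set_gripper(.82)
print(loc()); l=loc(); bot.move_linear(fw(l[0],l[1],.13),speed=.15)
bot.move_pose([.45,-.25,.2],quat(0))
snap("pl3b",(200,190,360,310),5); snap("pl3s",(220,185,420,345),4,"scene");print(bot.read_clock())
```

```text
push 0 0.006 True [0.0058 0.0328 0.0206] [-0.  -0.9  3.4] w 0.689
push 0.003 0 False [0.0065 0.0328 0.0207] [-7.  -0.7  8.3] w 0.688
[0.0062496  0.03288391 0.01912671]
44.8583
```

View pics/pl3b.png

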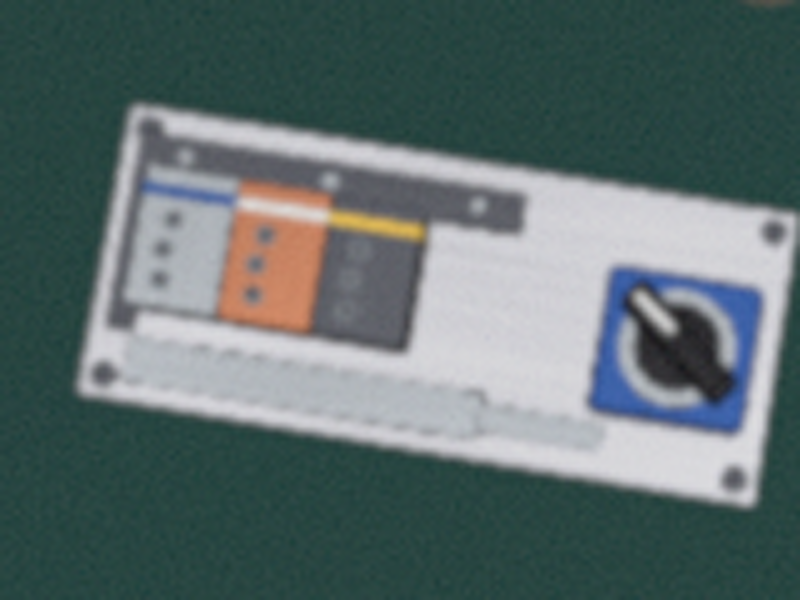

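View pics/pl3s.png

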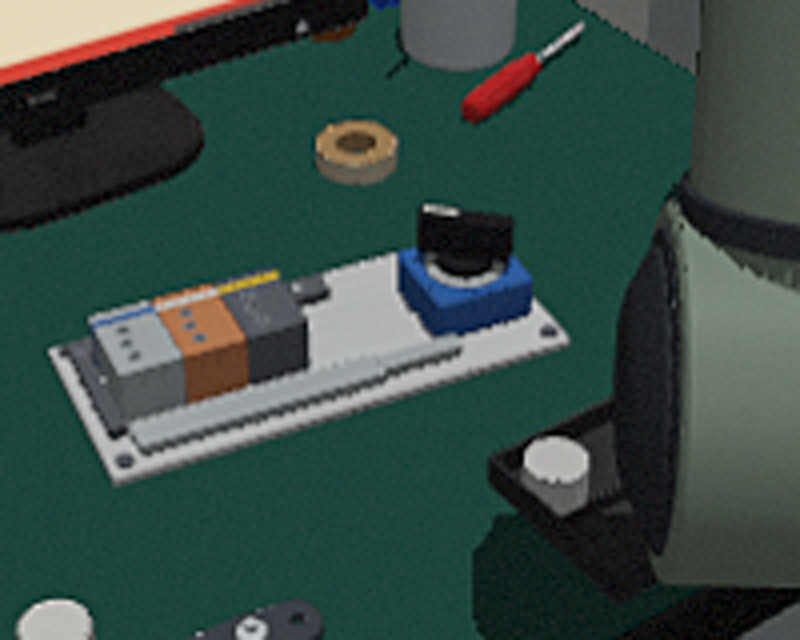

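Run:
```python
from h import *
for z in (.078,.085):
  for kn in (-.7,-.8,-.9):
    c=fw(-.005,-.105,0)
    P=box(c[0],c[1],FX[2]-kn,[(.03,0,z),(-.03,0,z),(0,0,z),(.03,.007,z),(.03,-.007,z),(-.03,-.007,z),(-.03,.007,z)])
    print(z,kn,"top",((proj("top",P)-[200,190]+.5)*5-.5).round(0).tolist()); print("  sc",((proj("scene",P)-[220,185]+.5)*4-.5).round(0).tolist())
c=fw(-.005,-.105,0)
H=box(c[0],c[1],FX[2],[(.032,.034,.04),(.032,-.034,.04),(-.032,-.034,.04),(-.032,.034,.04)])
print(((proj("top",H)-[200,190]+.5)*5-.5).round(0).tolist(),((proj("scene",H)-[220,185]+.5)*4-.5).round(0).tolist())
im=cv2.imread("pics/pl3s.png")
im=bot.camera("scene")[:,:,::-1]; cv2.imwrite("pics/ks.png",cv2.resize(im[225:275,310:365],None,fx=12,fy=12,interpolation=cv2.INTER_CUBIC))
im=bot.camera("top")[:,:,::-1]; cv2.imwrite("pics/kt.png",cv2.resize(im[235:285,310:365],None,fx=12,fy=12,interpolation=cv2.INTER_CUBIC))
```

```text
0.078 -0.7 top [[644.0, 277.0], [719.0, 402.0], [682.0, 340.0], [630.0, 286.0], [659.0, 269.0], [734.0, 394.0], [705.0, 411.0]]
  sc [[421.0, 203.0], [511.0, 226.0], [465.0, 215.0], [417.0, 209.0], [426.0, 198.0], [515.0, 220.0], [506.0, 232.0]]
0.078 -0.8 top [[638.0, 281.0], [725.0, 398.0], [682.0, 340.0], [624.0, 291.0], [652.0, 271.0], [739.0, 388.0], [712.0, 408.0]]
  sc [[419.0, 206.0], [512.0, 224.0], [465.0, 215.0], [416.0, 212.0], [423.0, 200.0], [515.0, 217.0], [509.0, 230.0]]
0.078 -0.9 top [[632.0, 286.0], [731.0, 394.0], [682.0, 340.0], [620.0, 297.0], [645.0, 274.0], [744.0, 382.0], [719.0, 405.0]]
  sc [[418.0, 209.0], [513.0, 221.0], [465.0, 215.0], [416.0, 215.0], [421.0, 202.0], [515.0, 215.0], [511.0, 227.0]]
0.085 -0.7 top [[645.0, 275.0], [720.0, 401.0], [682.0, 338.0], [630.0, 284.0], [659.0, 267.0], [735.0, 392.0], [706.0, 410.0]]
  sc [[421.0, 194.0], [511.0, 217.0], [466.0, 205.0], [417.0, 200.0], [426.0, 188.0], [515.0, 211.0], [507.0, 223.0]]
0.085 -0.8 top [[638.0, 279.0], [727.0, 397.0], [682.0, 338.0], [625.0, 290.0], [652.0, 269.0], [740.0, 387.0], [713.0, 407.0]]
  sc [[420.0, 197.0], [512.0, 214.0], [466.0, 205.0], [416.0, 203.0], [423.0, 191.0], [516.0, 208.0], [509.0, 220.0]]
0.085 -0.9 top [[633.0, 284.0], [732.0, 393.0], [682.0, 338.0], [620.0, 295.0], [645.0, 273.0], [745.0, 381.0], [720.0, 404.0]]
  sc [[418.0, 199.0], [514.0, 212.0], [466.0, 205.0], [416.0, 205.0], [421.0, 193.0], [515.0, 205.0], [512.0, 218.0]]
[[611.0, 260.0], [768.0, 286.0], [745.0, 434.0], [587.0, 408.0]] [[394.0, 251.0], [488.0, 225.0], [536.0, 278.0], [439.0, 306.0]]
```

View pics/ks.png

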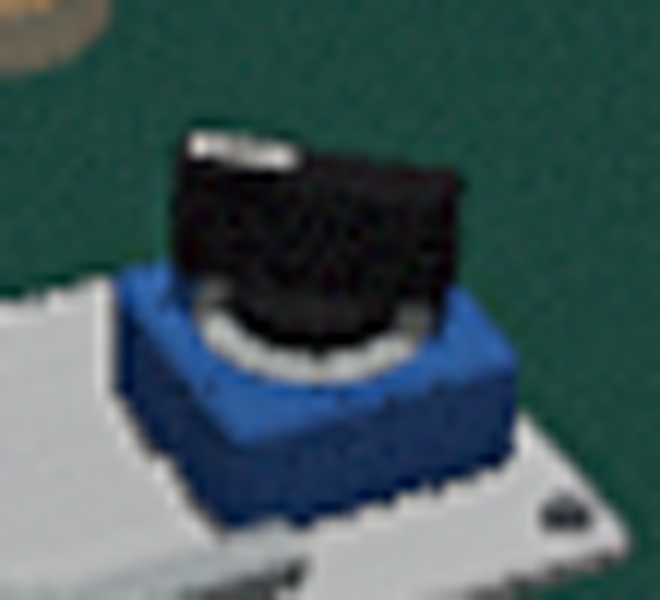

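View pics/kt.png

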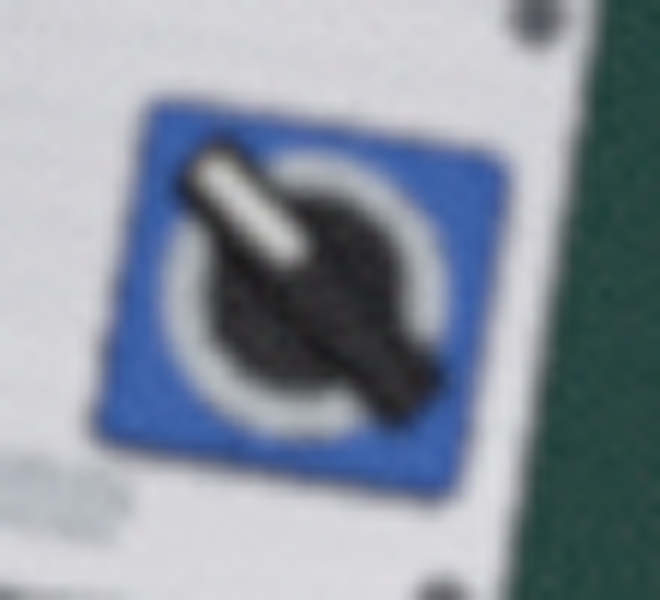

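```bash
cat >> h.py <<'E'
KC=(-.005,-.105)
def kpose(kn,z): return fw(KC[0],KC[1],z), quat(FX[2]-kn+np.pi/2)
def turn(k0,k1,z,n=.1,lim=.5):
    m0=bot.read_moment(); k=k0
    while abs(k1-k)>1e-6:
        k=k+np.clip(k1-k,-n,n); p,q=kpose(k,z)
        bot.move_linear(p,speed=.05,rotation=q)
        m=bot.read_moment()-m0; print(round(k,2),"M",m.round(2),"F",bot.read_ft_force().round(1),"w",round(bot.read_gripper_width(),3),"t",round(bot.read_clock(),1))
        if abs(m[2])>lim: print("LIMIT"); break
    return k
E
python3 - <<'E'
from h import *
bot.set_gripper(.55)
p,q=kpose(-.88,.15); print(bot.solve_ik(p,q).round(2))
bot.move_pose(p,q)
p,q=kpose(-.88,.049)
print(bot.move_linear(p,speed=.06,until_force=6),bot.read_position())
bot.set_gripper(0,grasp_force=30)
print(bot.read_gripper_width(),bot.read_ft_force().round(1),bot.read_moment().round(2))
k=turn(-.88,-.4,.049,lim=.3)
E
```

```text
[-0.17  0.36 -0.37  0.84  0.   -0.89]
False [ 0.52741538 -0.0184909   0.0493303 ]
0.1566562255028183 [ 1.  -2.5  2.5] [-0.47 -0.04  0.01]
-0.78 M [-0.2  -0.12  0.04] F [ 0.5 -3.1  3.9] w 0.155 t 49.4
-0.68 M [-0.41 -0.15 -0.02] F [ 1.2 -4.2  5.1] w 0.157 t 49.6
-0.58 M [-0.46 -0.25  0.04] F [ 1.4 -4.5  5.1] w 0.157 t 49.9
-0.48 M [-0.51 -0.24 -0.08] F [ 1.8 -4.3  6. ] w 0.162 t 50.1
-0.4 M [-0.52 -0.24 -0.05] F [ 1.2 -4.3  5.5] w 0.159 t 50.4
```

Run:
```python
from h import *
k=turn(-.4,.3,.049,lim=.3)
k=turn(.3,.6,.049,lim=.3,n=.05)
snap("k6t",(200,190,360,310),5); snap("k6s",(220,185,420,345),4,"scene")
```

```text
-0.3 M [ 0.04  0.01 -0.  ] F [ 1.1 -4.   5. ] w 0.157 t 50.6
-0.2 M [ 0.08 -0.01  0.01] F [ 1.  -3.3  4.6] w 0.158 t 50.9
-0.1 M [ 0.11 -0.06 -0.01] F [ 1.6 -4.5  4.5] w 0.157 t 51.1
-0.0 M [ 0.14 -0.06 -0.04] F [ 1.6 -4.3  5.6] w 0.159 t 51.4
0.1 M [ 0.09 -0.1   0.04] F [ 0.6 -4.4  5.3] w 0.158 t 51.6
0.2 M [ 0.1  -0.07  0.05] F [ 1.5 -4.5  5.7] w 0.16 t 51.9
0.3 M [ 0.04 -0.16  0.04] F [ 1.8 -4.3  4.8] w 0.158 t 52.1
0.35 M [-0.02 -0.   -0.02] F [ 1.7 -4.3  5.2] w 0.157 t 52.4
0.4 M [ 0.01 -0.02 -0.  ] F [ 2.5 -4.6  5.2] w 0.158 t 52.6
0.45 M [-0.02  0.05 -0.01] F [ 1.6 -4.6  4.8] w 0.16 t 52.9
0.5 M [-0.05 -0.01 -0.03] F [ 1.9 -4.4  5.3] w 0.158 t 53.1
0.55 M [-0.03 -0.06  0.  ] F [ 1.5 -4.7  6. ] w 0.158 t 53.4
0.6 M [-0.04 -0.08 -0.01] F [ 1.8 -4.1  5.3] w 0.157 t 53.6
```

View pics/k6s.png

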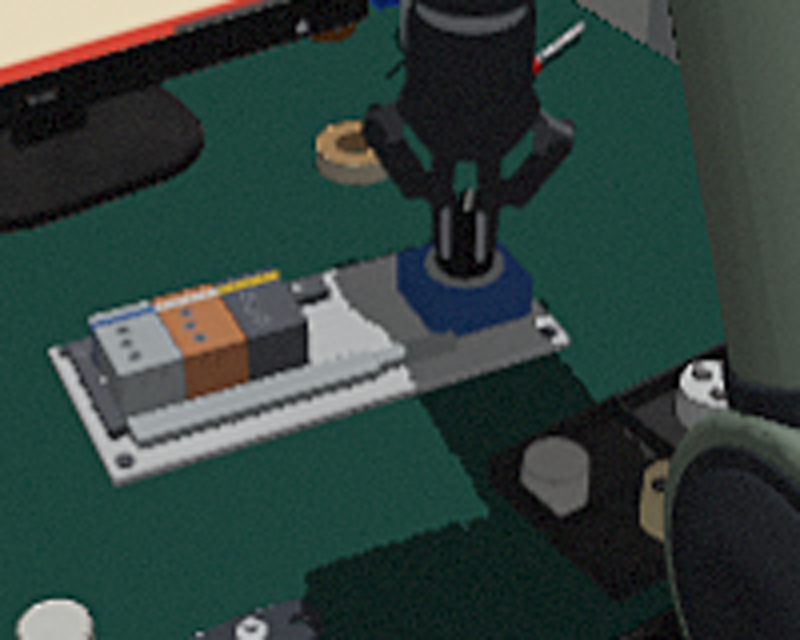

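View pics/k6t.png

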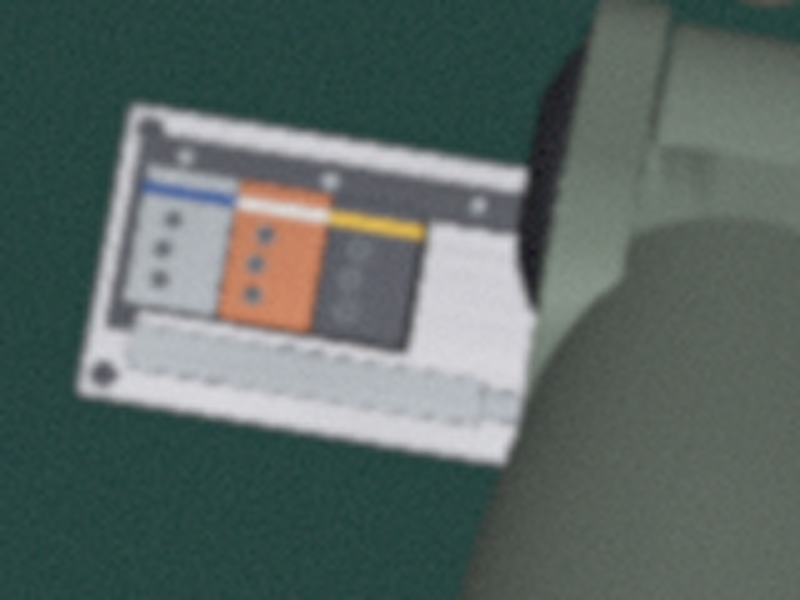

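Run:
```python
from h import *
k=turn(.6,.75,.049,lim=.15,n=.05)
if abs(k-.75)<1e-6:
    k=turn(.75,1.8,.049,lim=.3)
    k=turn(k,2.2,.049,lim=.4,n=.05)
```

```text
0.65 M [-0.04  0.01 -0.05] F [ 1.8 -3.8  5.8] w 0.159 t 54.0
0.7 M [-0.01 -0.06 -0.  ] F [ 2.8 -4.5  5.1] w 0.155 t 54.2
0.75 M [-0.   -0.06 -0.04] F [ 2.  -4.5  4.7] w 0.156 t 54.5
0.85 M [-0.03 -0.04  0.01] F [ 2.3 -5.2  6.6] w 0.156 t 54.7
0.95 M [-0.13 -0.07  0.04] F [ 2.  -4.3  5.6] w 0.156 t 55.0
1.05 M [-0.07 -0.02  0.  ] F [ 1.9 -4.8  4.8] w 0.16 t 55.2
1.15 M [-0.02 -0.05  0.03] F [ 3.2 -4.1  4.7] w 0.157 t 55.5
1.25 M [-0.15 -0.08 -0.01] F [ 2.7 -5.1  4.7] w 0.157 t 55.7
1.35 M [-0.16 -0.11 -0.04] F [ 2.8 -4.5  4.7] w 0.162 t 56.0
1.45 M [-0.14 -0.09 -0.01] F [ 2.6 -4.   4.8] w 0.156 t 56.2
1.55 M [-0.22 -0.11 -0.03] F [ 2.8 -4.9  4.9] w 0.155 t 56.5
1.65 M [-0.17 -0.02  0.01] F [ 2.6 -4.9  3.9] w 0.158 t 56.7
1.75 M [-0.23 -0.08 -0.01] F [ 2.2 -4.9  4.7] w 0.158 t 57.0
1.8 M [-0.18 -0.09  0.05] F [ 3.3 -5.1  4.9] w 0.155 t 57.2
1.85 M [-0.02  0.   -0.07] F [ 3.5 -5.8  4.8] w 0.159 t 57.5
1.9 M [-0.01  0.02  0.  ] F [ 2.2 -4.   4.2] w 0.159 t 57.7
1.95 M [-0.01  0.05 -0.07] F [ 2.2 -5.1  4.1] w 0.157 t 58.0
2.0 M [-0.07  0.03 -0.05] F [ 1.6 -5.5  5.9] w 0.155 t 58.2
2.05 M [-0.05 -0.   -0.07] F [ 2.7 -4.9  5.1] w 0.159 t 58.5
2.1 M [-0.09  0.01  0.06] F [ 3.  -4.2  4.2] w 0.155 t 58.7
2.15 M [-0.21  0.17  0.7 ] F [ 2.4 -5.   5.3] w 0.157 t 59.0
LIMIT
```

Run:
```python
from h import *
bot.set_gripper(.5)
p,q=kpose(2.15,.15); bot.move_linear(p,speed=.12)
bot.move_pose([.42,-.25,.22],quat(0))
snap("f_t",(200,190,360,310),5); snap("f_s",(220,185,420,345),4,"scene"); snap("f_full"); print(bot.read_clock(),bot.read_ft_force())
for kn in (1.9,2.,2.1):
  for z in (.078,.085):
    c=fw(-.005,-.105,0); P=box(c[0],c[1],FX[2]-kn,[(.03,0,z),(-.03,0,z)])
    print(kn,z,((proj("top",P)-[200,190])*5).round().tolist(),((proj("scene",P)-[220,185])*4).round().tolist())
```

```text
61.6583 [ 0.28262782 -0.37376673  1.03675536]
1.9 0.078 [[744.0, 372.0], [615.0, 303.0]] [[512.0, 210.0], [416.0, 216.0]]
1.9 0.085 [[745.0, 371.0], [616.0, 302.0]] [[512.0, 201.0], [416.0, 207.0]]
2.0 0.078 [[741.0, 378.0], [619.0, 297.0]] [[512.0, 213.0], [416.0, 214.0]]
2.0 0.085 [[742.0, 377.0], [619.0, 295.0]] [[513.0, 203.0], [416.0, 204.0]]
2.1 0.078 [[736.0, 384.0], [623.0, 291.0]] [[512.0, 216.0], [416.0, 211.0]]
2.1 0.085 [[737.0, 383.0], [624.0, 289.0]] [[513.0, 206.0], [416.0, 202.0]]
```

View pics/f_t.png

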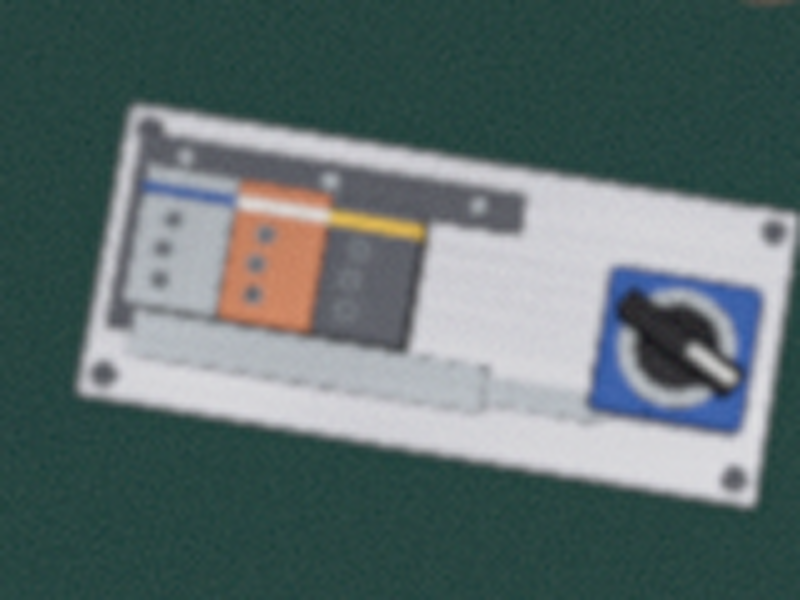

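View pics/f_s.png

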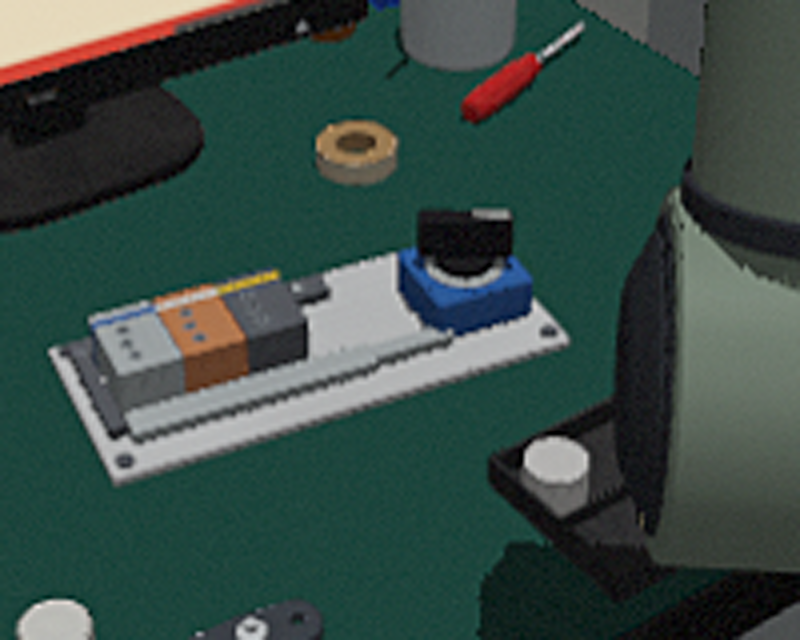

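View pics/f_full.png

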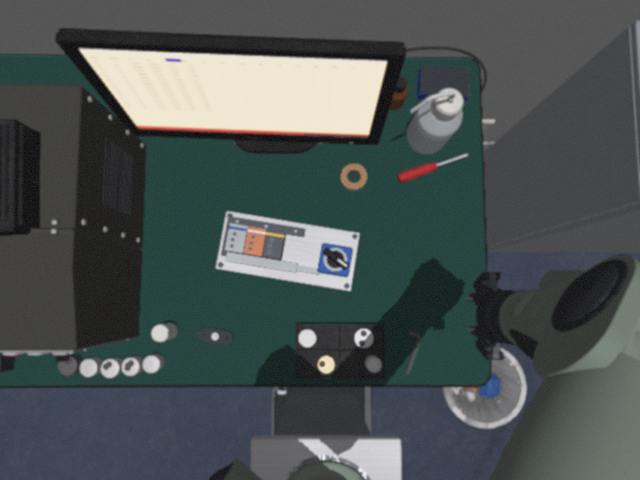

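Run:
```python
from h import *
ims=[bot.camera("top").astype(float) for _ in range(4)]
im=np.mean(ims,0)
sub=im[235:285,310:365]
cv2.imwrite("pics/kf.png",cv2.resize(sub[:,:,::-1].clip(0,255).astype(np.uint8),None,fx=12,fy=12,interpolation=cv2.INTER_CUBIC))
```

```text
(no output)
```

View pics/kf.png

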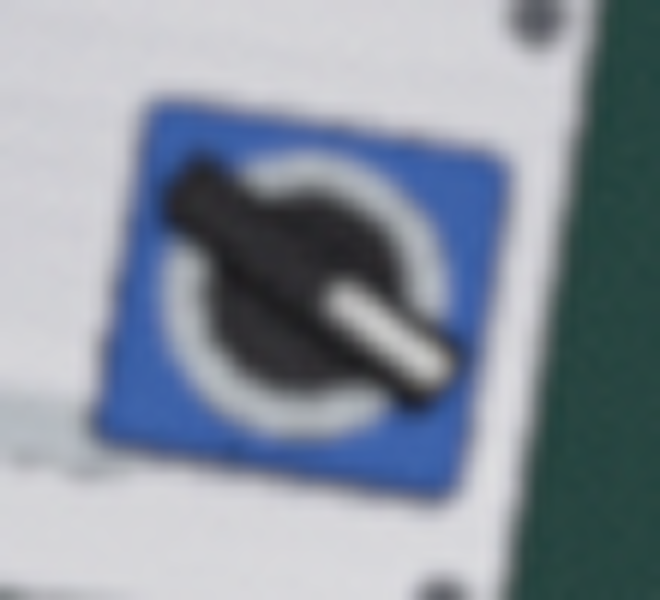

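Run:
```python
from h import *
def ang(im):
    g=im[235:285,310:365].min(2)
    m=np.zeros_like(g); yy,xx=np.mgrid[:50,:55]
    c=(proj("top",[fw(-.005,-.105,.078)])[0]-[310,235]); 
    w=np.where((g>110)&(np.hypot(xx-c[0],yy-c[1])<15),g-90,0.)
    n,l=cv2.connectedComponents((w>0).astype(np.uint8))
    best=None
    for i in range(1,n):
        s=l==i
        if s.sum()<4: continue
        W=w*s; mx=(W*xx).sum()/W.sum(); my=(W*yy).sum()/W.sum()
        C=np.cov(np.c_[xx[s],yy[s]].T,aweights=w[s]); ev,V=np.linalg.eigh(C); v=V[:,1]
        print(i,s.sum(),"centroid",mx,my,"axis",c,"pca",np.degrees(np.arctan2(v[1],v[0])),"ratio",ev[0]/ev[1])
for f in ("top0","f_full"): print(f); ang(cv2.imread(f"pics/{f}.png").astype(float))
c=fw(-.005,-.105,0)
for kn in (-.9,-.8,1.9,2.,2.1):
    P=proj("top",box(c[0],c[1],FX[2]-kn,[(.018,0,.078),(0,0,.078)])); d=P[0]-P[1]; print(kn,np.degrees(np.arctan2(d[1],d[0])),P[0]-[310,235])
```

```text
top0
1 33 centroid 28.163145539906104 9.039514866979657 axis [25.93104765 22.508258  ] pca -170.77254118740643 ratio 0.03578156650145814
2 111 centroid 27.560790725326992 17.982015457788346 axis [25.93104765 22.508258  ] pca -155.72402995651828 ratio 0.1660496547167734
3 100 centroid 19.048518896833503 29.546305754170923 axis [25.93104765 22.508258  ] pca 47.3772346494868 ratio 0.1225290385205893
f_full
1 33 centroid 28.154267815191854 9.039545810493344 axis [25.93104765 22.508258  ] pca -170.8370704121407 ratio 0.035667759588149835
2 119 centroid 30.881426920855 21.101386481802425 axis [25.93104765 22.508258  ] pca 60.28091114529263 ratio 0.1929839043552578
3 102 centroid 20.055339312912505 30.442037569808765 axis [25.93104765 22.508258  ] pca -142.59739447225843 ratio 0.12444158795136614
-0.9 -132.48107173151612 [20.01879532 16.05188591]
-0.8 -126.7741231593339 [20.69272451 15.49944981]
1.9 28.046008342600846 [33.67930458 26.63606354]
2.0 33.74460364250326 [33.23212853 27.38568969]
2.1 39.44421452060752 [32.71176861 28.08677367]
```

Run:
```python
from h import *
p,q=kpose(2.05,.15); bot.move_pose(p,q)
p,q=kpose(2.05,.049); print(bot.move_linear(p,speed=.06,until_force=6))
m0=bot.read_moment()
bot.set_gripper(0,grasp_force=40); print((bot.read_moment()-m0).round(2))
k=turn(2.05,2.2,.049,lim=.4,n=.025)
print((bot.read_moment()-m0).round(2))
bot.set_gripper(.5)
p,q=kpose(k,.15); bot.move_linear(p,speed=.12)
bot.move_pose([.42,-.25,.22],quat(0))
snap("g_full"); snap("g_k",(310,235,365,285),12); snap("g_s",(220,185,420,345),4,"scene"); print(bot.read_clock())
```

```text
False
[-0.28 -0.24 -0.01]
2.07 M [-0.21 -0.1   0.01] F [ 1.6 -1.2  3.2] w 0.161 t 65.4
2.1 M [-0.33 -0.23  0.09] F [ 2.9 -3.4  4.5] w 0.159 t 65.6
2.12 M [-0.49 -0.44  0.48] F [ 3.  -3.2  5.8] w 0.16 t 65.9
LIMIT
[-0.77 -0.68  0.47]
68.5333
```

View pics/g_k.png

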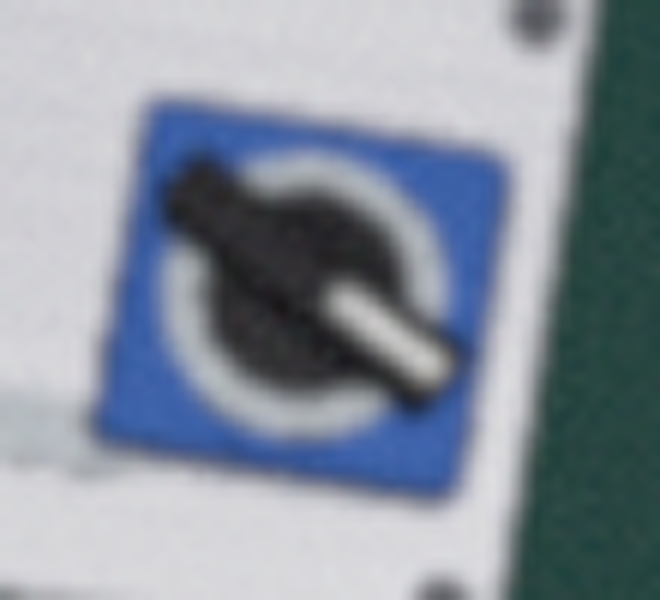

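View pics/g_full.png

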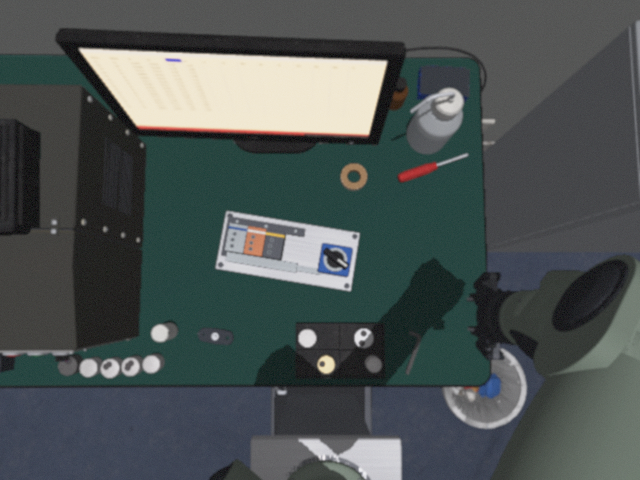

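Run:
```python
from h import *
print(bot.close_job(),bot.read_clock())
```

```text
the job is handed in; nothing more can be done
the job is handed in; nothing more can be done
```

The three bars on the bench (bright, copper, dark; no brass bar showed in the pictures) are loaded in the row from the corner and clamped. I handed the job in at about 69 s of the 210 s allowed.

- **Bars:** I pushed each one home against the back fence and against the side fence or the bar before it, until the tool felt contact. The top and scene pictures afterwards showed all three level, in line and flush.
- **Screw:** the pictures showed the knob already dropped at the start, at about -0.88 rad. It turned clockwise past the crossed-thread range (0.45 to 0.85 rad) with no binding, so I did not need to turn it back. I went on to the stop.
- **Last checks:** a second grip met the stop again at about 2.1 rad, and the knob stayed there after release. Before that second grip, the pictures showed the jaw against the bars and the knob still dropped. In the last top view the bars were still in their row, the bystander things looked unmoved, and the arm was clear.

Some readings disagreed:

- The copper bar's first push towards the back fence stopped early on friction. I repeated it with a small gap to the bright bar, and it went home.
- The white line on the knob reads about 2.0 rad in the picture and the wing edges about 2.07, while the felt stop says 2.1. All are above the required 1.95.
- My picture estimate of the bright bar was 1 to 2 mm off its slot, which is within the camera calibration error.

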